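Lock the heel clamp of a lasting jig

TASK

Close and lock the heel clamp on the shoe jig: with the fingertips, push the upright knob of its pin along the long leg of the L-shaped slot until the pad meets the shoe last's heel, then push it round the corner all the way to the end of the short leg. Do not pull the pin up out of its slot, and leave everything else on the bench where it stands. Finish with the hand clear of everything.

Things in the scene. Friction and masses are not known exactly. Their poses are not given: they have to be found in the camera images.
- jig: the lasting jig, fixed to the table: plywood board 230 x 495 mm, 18 mm thick (jig x -105 to 125, y -60 to 435 mm), with a steel gate plate at one end and a shoe last behind it. Origin on the table under the start of the slot's long leg (the pin's centre at run = 0, cross = 0). +y runs along the long leg towards the last, +x along the short leg, z up
- knob_top (a point): centre of the top of the pin's knob, 96 mm above the table: an upright round black knob, 20 mm diameter from 52 to 96 mm above the table, on a 10 mm steel shank that stands in the slot. It moves with the pin and stays upright; at jig x = cross, y = run
- slot_corner (a point): the slot's corner, on top of the gate plate (plate 46 mm above the table, jig x -50 to 65, y -30 to 92 mm): jig (0, 70 mm), the pin's centre at run = 70 mm, cross = 0. The slot is 14 mm wide with square corners, so the pin (10 mm) can turn only at the end of the long leg, run above 67 mm
- slot_end (a point): end of the slot's short leg, on top of the gate plate: jig (34, 70 mm), the pin's centre at run = 70 mm, cross = 34 mm
- last_heel (a point): heel end of the plastic shoe last fixed on the jig, at jig (0, 196 mm), 80 mm above the table; the last is 225 mm long (on to jig y 421 mm), 85 mm wide, its top 120 mm above the table
- run (a joint): travel of the pin along the long leg (m), with the carriage and the heel pad (steel block with a rubber face, 100 to 124 mm ahead of the pin, top 86 mm above the table): starts at 0 to 0.03, 0.070 at the corner, pad at the heel. No spring: stays where it is left; about 3 N moves it
- cross (a joint): travel of the pin sideways along the short leg (m): 0 in the long leg, 0.034 at the closed end (locked). No spring: stays where it is left; about 2 N moves it
- lift (a joint): how far the pin has been pulled up out of the slot (m): 0 down, up to 0.03; it weighs 150 g and is held a little by friction
- spool: thread spool, 36 mm diameter, 50 mm tall, standing on the jig's board on the short-leg side of the slot; origin under its centre
- jar: glue jar with a lid, 48 mm diameter, 60 mm tall, standing on the jig's board beside the shoe last; origin under its centre
- eyelet_roll: brass ring, 44 mm diameter, 14 mm tall, lying flat on the jig's board beside the gate plate, on the side away from the short leg; origin under its centre
- hammer: hammer lying on the table on the right; origin under its middle
- tin: can 90 mm diameter, 110 mm tall, standing on the table on the right; origin under its centre
- spare_last: loose plastic shoe last 225 mm long, 85 mm wide, 88 mm tall, lying sole down on the table on the left; origin in the sole near mid-length
- awl: screwdriver-like awl 170 mm long lying on the table near the robot; origin under its middle

How it is judged:
By the outcome, as a careful person would: the job done as asked, in the order asked, and still so for the second after the job is handed in, with the robot touching nothing.
It also fails if it takes over 38 s, if anything falls off the work surface, if the arm or the gripper's body presses on something with over 40 N, if the wrist force passes 120 N, or if a joint passes its speed limit or range.

ROBOT

A 7-joint arm with a two-finger parallel gripper is mounted at the origin on the work surface. World frame = base frame: x ahead of the robot, y to its left, z up, the work surface at z = 0. Lengths are in m, angles in rad, forces in N, time in s.
With the tool pointing down it reaches from about 0.4 to 0.75 m from the base axis. Payload 19.5 kg.
Tool frame: the origin (TCP) lies at the very end of the fingers, on their centre line; the grasp point (between the pads) lies robot.pinch_z behind it (robot.pinch_z is the distance from the TCP to the grasp point, in m); z points along the fingers, y is the line along which they close (so a half turn about z gives the same grasp; the last joint's range is limited). The gripper opens to 85 mm and grips with 20 to 120 N. Pads are 22 mm wide; open, the fingers measure 114 mm over their backs; the gripper's body (76 mm by 85 mm) begins 54 mm behind the grasp point. The pads swing forward as they close: fully open they stand 13 mm farther back than shut.
Start: joints at [1.12, 0.707, -0.028, 1.485, 0.022, 0.951, -0.075], TCP at [0.229, -0.528, 0.231] pointing down, gripper open.
Joint ranges: [-2.71, 2.71], [-0.32, 2.16], [-1.57, 1.52], [0, 2.45], [-1.46, 4.6], [0, 2.02], [-2.83, 2.83]. Speed limits (rad/s): [1.89, 1.89, 2.57, 2.57, 3.01, 3.01, 3.01].

INTERFACE

Orientations are given as a unit quaternion [x, y, z, w].
In Python, from station import status, vision, ticket, robot gives the robot as it stands. The module is installed in compiled form; this text tells all that it offers.
- The arm moves only by the shell command python3 -m handwheel 'ROWS'. ROWS is a JSON object of lists of equal length, an entry for each row: "grip": the opening, from 0 (shut) to 1 (fully open); "travel": the shift along the tool's x, y, z in m, a list of three; "yaw": the turn about the tool's z in rad. In form: {"grip": [grip, ...], "travel": [[x, y, z], ...], "yaw": [yaw, ...]}. A call has 1 to 20 rows; each row shifts and turns the commanded pose from where the row before left it, along the tool's axes as they then stand; what a row does not reach is not made up. A row lasts 1/12 s, in which the tool goes at most 41.7 mm and 7.16 degrees, less where a joint would pass 70% of its speed; a pose out of reach is approached as far as the arm can. A call is refused whole if a number of a shift passes 0.0417 or a number of a turn 0.125, either way. A call with a gripper value outside its range is refused whole. The fingers move at their own pace and stop on an object; the grip force is fixed at half the most. Time passes only in rows, so rows that do not move let the fingers close. It gives the time, the measured TCP pose, the force, the opening and the grip force at its end, in the units of the state.
- status.observe(): the state, without advancing time (a new reading comes with each control period).
- vision.capture(name): name is "side" or "top" or "wrist"; returns a dict with "image" (420x560x3 uint8, red, green, blue), "camera_matrix" (3x3 intrinsics, pixels), "world_to_cam" (4x4, takes a point from world to camera coordinates); the wrist camera has in their place "hand_eye" (4x4, takes a point from camera to tool coordinates, whose origin is the TCP and whose axes are the flange's). Camera axes: x right, y down, z forward; pixel columns grow to the right and rows downward; lengths in m; the calibration is good to about 2 mm. A picture is of the moment at which its call begins: read the wrist's pose just before it. There is no depth.
- ticket.job_done(): hands the job in; it is judged then, once.
The state is a dict: "clock": time; "joint_positions": joint angles; "joint_velocities": joint speeds; "effort": joint torques, N m; "tcp_pos": TCP position; "eef_rot": TCP orientation; "ft_force": force on the tool from outside, world axes, zero at the start; "wrist_torque": the same for the moment, N m; "width": opening from 0.0 (shut) to 1.0 (fully open); "grasp_force": force on a finger pad.
Only numpy, scipy, OpenCV 4.12 (cv2) and the standard library are available. Lean on these libraries where they do the work, as an engineer would, in place of code of your own. Each camera call takes 0.05 s, during which the arm holds its last target. There are 200 camera calls.

## Working session

There is one attempt and no reset: what is moved stays moved. The work goes in short steps, Python scripts to look and compute and a shell command to move; the robot and the scene stay as the last step left them, time stands still between calls to the robot, and variables do not carry over. Pictures are saved under pics/ and viewed, at most 10 in all, crops included, and the job is handed in when it is done.

```bash
mkdir -p pics
python3 - <<'E'
from station import status, vision, robot
import cv2, numpy as np, pickle
s=status.observe(); print({k:np.round(v,3).tolist() for k,v in s.items()}); print(robot.pinch_z)
d={}
for n in("top","side"):
    c=vision.capture(n); d[n]=c; cv2.imwrite(f"pics/{n}0.png",c["image"][:,:,::-1])
    print(n,c["camera_matrix"].round(1).tolist(),c["world_to_cam"].round(3).tolist())
pickle.dump(d,open("caps.pkl","wb"))
E
```

```text
{'clock': 0.0, 'joint_positions': [1.12, 0.707, -0.028, 1.485, 0.022, 0.951, -0.076], 'joint_velocities': [-0.0, 0.001, 0.001, 0.0, 0.001, -0.0, -0.001], 'effort': [-0.001, -88.319, 1.235, -23.616, 0.017, 0.007, 0.0], 'tcp_pos': [0.228, -0.527, 0.231], 'eef_rot': [0.979, 0.203, -0.0, -0.001], 'ft_force': [-0.015, 0.24, -0.673], 'wrist_torque': [-0.02, -0.004, -0.002], 'grasp_force': 0.0, 'width': 0.999}
0.0187
top [[535.4, 0.0, 278.9], [0.0, 535.4, 205.5], [0.0, 0.0, 1.0]] [[0.009, -1.0, 0.009, -0.006], [-0.985, -0.01, -0.17, 0.505], [0.17, -0.008, -0.985, 1.583], [0.0, 0.0, 0.0, 1.0]]
side [[412.6, 0.0, 275.9], [0.0, 412.6, 215.9], [0.0, 0.0, 1.0]] [[-0.987, -0.16, -0.019, 0.492], [-0.107, 0.74, -0.664, 0.122], [0.12, -0.653, -0.747, 1.297], [0.0, 0.0, 0.0, 1.0]]
```

View pics/top0.png

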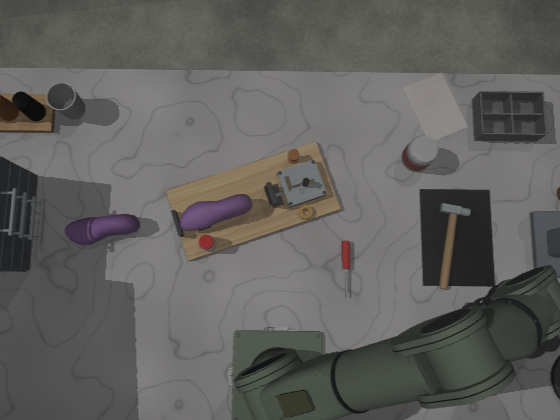

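View pics/side0.png

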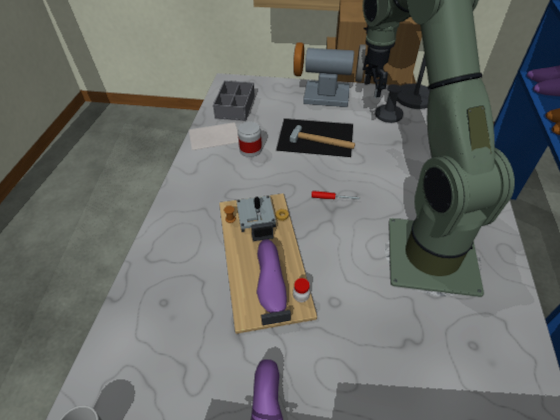

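The top view shows the board with corners near (318,143), (341,209), (188,261) and (167,189). The gate plate is around (303,183) with the black knob near (305,182). The spool is at (293,156), the eyelet roll at (307,212) and the jar at (206,242). Next I'll fit the board and enlarge the gate.

```bash
cat > h.py <<'E'
import numpy as np, cv2
def ray(c,px,z):
    K=c["camera_matrix"];T=c["world_to_cam"];R=T[:3,:3];o=-R.T@T[:3,3]
    d=R.T@np.linalg.solve(K,[px[0],px[1],1.]); return o+d*(z-o[2])/d[2]
def proj(c,p):
    q=c["world_to_cam"]@np.r_[p,1]; q=c["camera_matrix"]@q[:3]; return q[:2]/q[2]
E
python3 - <<'E'
import pickle,cv2,numpy as np
from h import *
d=pickle.load(open("caps.pkl","rb")); c=d["top"]; im=np.ascontiguousarray(c["image"][:,:,::-1])
hsv=cv2.cvtColor(im,cv2.COLOR_BGR2HSV)
m=cv2.inRange(hsv,(8,50,90),(28,200,255)); m[:, :150]=0; m[:,360:]=0; m[280:]=0;m[:130]=0
m=cv2.morphologyEx(m,cv2.MORPH_OPEN,np.ones((3,3)))
k=max(cv2.findContours(m,cv2.RETR_EXTERNAL,cv2.CHAIN_APPROX_NONE)[0],key=cv2.contourArea)
W=np.array([ray(c,p[0],0.018)[:2] for p in k]).astype(np.float32)*1000
r=cv2.minAreaRect(W); print(r, cv2.boxPoints(r))
crops=[]
for n,b in(("top",(262,140,348,226)),("side",(205,185,305,285))):
    i=d[n]["image"][b[1]:b[3],b[0]:b[2],::-1]; crops.append(cv2.resize(i,(400,400),interpolation=cv2.INTER_CUBIC))
cv2.imwrite("pics/crop.png",np.hstack(crops))
E
```

```text
((527.5718383789062, 79.33219909667969), (228.8566131591797, 493.552734375), 19.421873092651367) [[ 337.59662   274.0161  ]
 [ 501.71332  -191.45139 ]
 [ 717.54706  -115.351715]
 [ 553.43036   350.11578 ]]
```

View pics/crop.png

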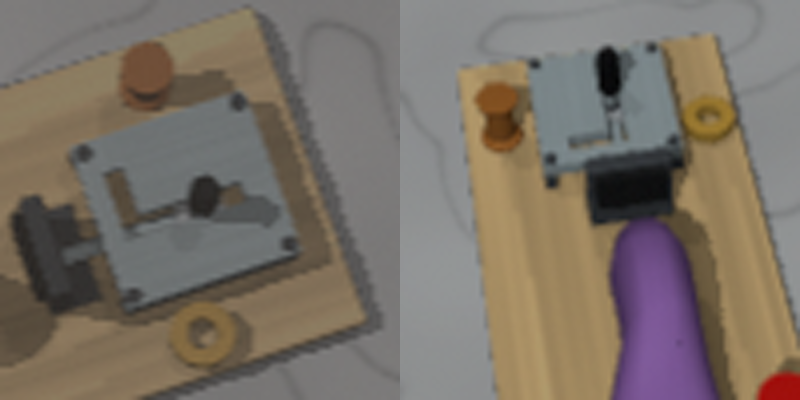

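The fit gives a board of 229 x 494 mm, which matches the 230 x 495 mm given. In the enlargement the short leg points to the spool side, and the knob is at about (306,181) in the top image. Next I'll get the knob's run and the tool-frame travel.

```bash
cat >> h.py <<'E'
a=np.deg2rad(19.42); EX=np.array([np.cos(a),np.sin(a)]); EY=np.array([-np.sin(a),np.cos(a)])
O=np.array([.52757,.07933])-.010*EX-.1875*EY
def jig(p): v=np.asarray(p)[:2]-O; return np.array([v@EX,v@EY])
def world(x,y): return O+x*EX+y*EY
def tooldelta(s,x,y,z):
    from scipy.spatial.transform import Rotation as R
    r=R.from_quat(s["eef_rot"]); w=np.r_[world(x,y),z]-s["tcp_pos"]; return r.inv().apply(w)
E
python3 - <<'E'
import pickle
from h import *
from station import status
d=pickle.load(open("caps.pkl","rb"))
for n,b in(("top",(295,170,316,195)),("side",(250,190,265,215))):
    c=d[n]; g=c["image"][b[1]:b[3],b[0]:b[2]].max(2); m=(g<60).astype(np.uint8)
    _,l,st,ce=cv2.connectedComponentsWithStats(m); i=1+st[1:,4].argmax(); p=ce[i]+[b[0],b[1]]
    T=c["world_to_cam"];print(n,p,st[i],"cam",-T[:3,:3].T@T[:3,3],"jig@.074",jig(ray(c,p,.074)).round(4))
s=status.observe(); print(O, jig(s["tcp_pos"]), tooldelta(s,0,-.06,.2))
from scipy.spatial.transform import Rotation as R
print(np.rad2deg(np.arctan2(*R.from_quat(s["eef_rot"]).as_matrix()[[1,0],0])))
E
```

```text
top [305.4        181.73333333] [ 7  8  8  9 45] cam [0.2285698  0.01127908 1.64545479] jig@.074 [0.     0.0225]
side [256.74137931 202.53448276] [ 4  7  6 12 58] cam [0.3433407  0.83579877 1.05988925] jig@.074 [0.0021 0.0266]
[ 0.58048088 -0.1008274 ] [-0.47380756 -0.2852533 ] [ 0.48837897 -0.19159203  0.03106166]
23.423543253190523
```

```bash
python3 -m handwheel '{"grip":[0,0,0,0,0,0,0,0,0,0,0,0,0,0,0,0],"travel":[[0,0,0],[0.034,-0.018,0],[0.034,-0.018,0],[0.034,-0.018,0],[0.034,-0.018,0],[0.034,-0.018,0],[0.034,-0.018,0],[0.034,-0.018,0],[0.034,-0.018,0],[0.034,-0.018,0],[0.034,-0.018,0],[0.034,-0.018,0],[0.034,-0.018,0],[0.034,-0.018,0],[0.034,-0.018,0],[0,0,0]],"yaw":[0.07,0,0,0,0,0,0,0,0,0,0,0,0,0,0,0]}'
cat > st.py <<'E'
from h import *
from station import status, vision
from scipy.spatial.transform import Rotation as R
s=status.observe(); print("jig",jig(s["tcp_pos"]).round(4),"z",s["tcp_pos"][2].round(4) if hasattr(s["tcp_pos"],'round') else s["tcp_pos"][2],"w",s["width"],"F",np.round(s["ft_force"],1),"t",s["clock"])
M=R.from_quat(s["eef_rot"]).as_matrix(); print("yaw",np.rad2deg(np.arctan2(M[1,0],M[0,0])),M[2,2])
E
python3 st.py
```

```text
clock: 1.43
tcp_pos: [0.5973, -0.1244, 0.2302]
eef_rot: [0.985, 0.172, 0.001, -0.002]
ft_force: [0.1, 1.3, -1.4]
width: 0.001
grasp_force: 0.0
jig [ 0.008  -0.0279] z 0.2302 w 0.0007070895134535447 F [ 0.1  1.3 -1.4] t 1.4333
yaw 19.847641411622863 -0.9999921818307147
```

```bash
python3 -m handwheel '{"grip":[0,0,0,0,0],"travel":[[-0.008,0.012,0.025],[0,0,0.035],[0,0,0.035],[0,0,0.02],[0,0,0]],"yaw":[0.007,0,0,0,0]}'
cat > look.py <<'E'
import sys
from st import *
h=[]
for n,b in(("top",(250,130,350,230)),("side",(205,175,305,275))):
    i=vision.capture(n)["image"][b[1]:b[3],b[0]:b[2],::-1]; h.append(cv2.resize(i,(400,400),interpolation=cv2.INTER_CUBIC))
cv2.imwrite(sys.argv[1],np.hstack(h))
E
python3 look.py pics/a.png
```

```text
clock: 1.85
tcp_pos: [0.5882, -0.1452, 0.1123]
eef_rot: [0.986, 0.165, -0.003, -0.001]
ft_force: [-0.3, 0.7, -1.0]
width: 0.001
grasp_force: 0.0
jig [-0.0075 -0.0444] z 0.1123 w 0.0011766863016215718 F [-0.3  0.7 -1. ] t 1.85
yaw 19.012657304991883 -0.9999791559460786
```

View pics/a.png

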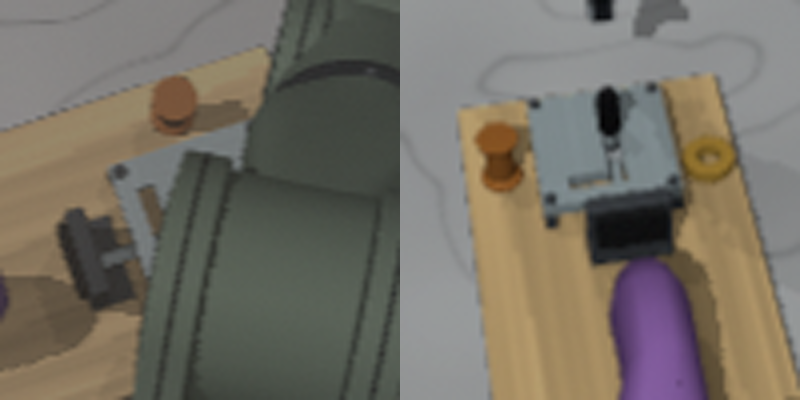

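The side view shows the fingertips at crop (600,10), directly behind the knob at (608,110) and clear of it. Next I lower the hand and start the push.

```bash
python3 -m handwheel '{"grip":[0,0,0,0,0,0,0,0],"travel":[[0.007,0,0.02],[0,0,0.027],[0,0,0],[0,-0.012,0],[0,-0.012,0],[0,-0.012,0],[0,-0.008,0],[0,0,0]],"yaw":[-0.007,0,0,0,0,0,0,0]}'; python3 st.py
```

```text
clock: 2.62
tcp_pos: [0.5825, -0.1002, 0.0707]
eef_rot: [0.986, 0.169, 0.001, -0.0]
ft_force: [-0.1, -0.3, -0.7]
width: 0.003
grasp_force: 0.0
jig [ 0.0021 -0.0001] z 0.0707 w 0.0030729990221681843 F [-0.1 -0.3 -0.7] t 2.6167
yaw 19.51154677611998 -0.9999990194074505
```

```bash
python3 -m handwheel '{"grip":[0,0,0,0,0,0],"travel":[[-0.002,-0.006,0.004],[0,-0.006,0],[0,-0.006,0],[0,-0.006,0],[0,-0.006,0],[0,0,0]],"yaw":[0,0,0,0,0,0]}'; python3 look.py pics/b.png
```

```text
clock: 3.12
tcp_pos: [0.5699, -0.0726, 0.0652]
eef_rot: [0.986, 0.169, -0.0, -0.001]
ft_force: [0.1, -0.5, 0.1]
width: 0.002
grasp_force: 0.0
jig [-0.0006  0.0301] z 0.0652 w 0.0018906632064633084 F [ 0.1 -0.5  0.1] t 3.1167
yaw 19.485777955087354 -0.999999111132863
```

View pics/b.png

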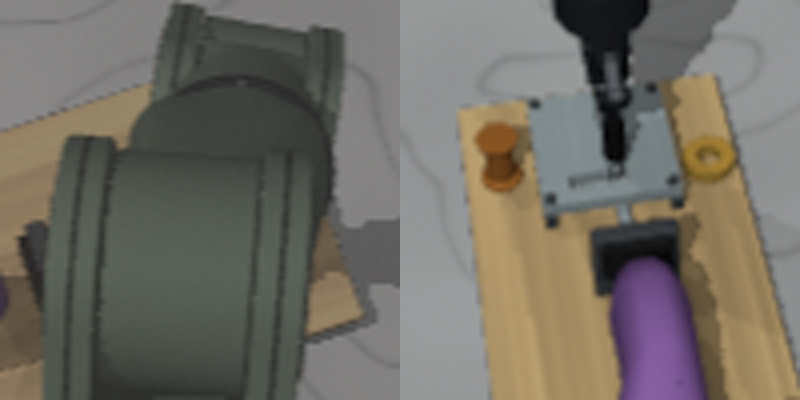

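The side view shows the knob pushed forward, its base now near crop (615,172), and the pad at (635,260) close to the last. I'll continue in small steps until the force rises.

```bash
python3 -c "
from h import *; import pickle; print(jig(ray(pickle.load(open('caps.pkl','rb'))['side'],(258.75,218),.047)))"
python3 -m handwheel '{"grip":[0,0,0,0,0,0],"travel":[[0,-0.004,0],[0,-0.003,0],[0,-0.003,0],[0,-0.002,0],[0,-0.002,0],[0,0,0]],"yaw":[0,0,0,0,0,0]}'; python3 st.py
```

```text
[0.00352742 0.07128104]
clock: 3.72
tcp_pos: [0.5655, -0.0606, 0.0653]
eef_rot: [0.986, 0.169, -0.0, -0.0]
ft_force: [-0.0, 0.2, -0.2]
width: -0.0
grasp_force: 0.5
jig [-0.0008  0.0429] z 0.0653 w -0.00024615824482261906 F [-0.   0.2 -0.2] t 3.7167
yaw 19.43316270771211 -0.999999900342524
```

```bash
python3 -m handwheel '{"grip":[0,0,0],"travel":[[0,-0.002,0],[0,-0.002,0],[0,0,0]],"yaw":[0,0,0]}'; python3 -m handwheel '{"grip":[0,0,0],"travel":[[0,-0.002,0],[0,-0.002,0],[0,0,0]],"yaw":[0,0,0]}'; python3 look.py pics/c.png
```

```text
clock: 3.97
tcp_pos: [0.5642, -0.0569, 0.0653]
eef_rot: [0.986, 0.169, -0.0, -0.0]
ft_force: [-0.5, -1.8, -0.3]
width: 0.001
grasp_force: 0.7
clock: 4.22
tcp_pos: [0.5635, -0.0551, 0.0655]
eef_rot: [0.986, 0.168, 0.001, 0.001]
ft_force: [3.9, -12.6, -2.3]
width: -0.002
grasp_force: 6.4
jig [-0.0008  0.0487] z 0.0655 w -0.002326787882691527 F [  3.9 -12.6  -2.3] t 4.2167
yaw 19.349258501754132 -0.9999959945137714
```

View pics/c.png

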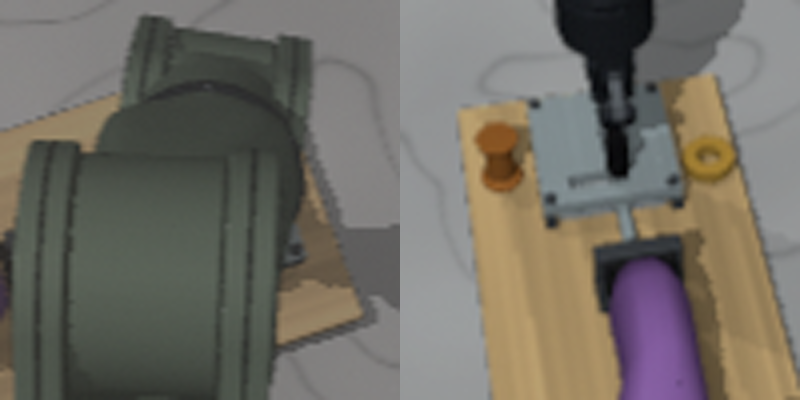

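The force rose to 13 N with the knob stopped. In the side view its base at crop (617,175) lines up with the short leg and the pad is at the heel, so it is at the corner. I'll back off, go round to the -x side and push across.

```bash
python3 -m handwheel '{"grip":[0,0,0,0,0,0,0,0,0],"travel":[[0,0.01,0],[0,0.01,0],[-0.02,0,0],[-0.02,0,0],[-0.002,0,0],[0,-0.018,0],[0,-0.018,0],[0,-0.003,0],[0,0,0]],"yaw":[0,0,0,0,0,0,0,0,0]}'; python3 st.py
```

```text
clock: 5.07
tcp_pos: [0.5173, -0.0487, 0.0653]
eef_rot: [0.986, 0.169, 0.0, -0.0]
ft_force: [0.3, -0.1, 0.1]
width: 0.0
grasp_force: 0.0
jig [-0.0423  0.0702] z 0.0653 w 4.08922472604046e-05 F [ 0.3 -0.1  0.1] t 5.0667
yaw 19.49160171187831 -0.9999997200554843
```

```bash
python3 -m handwheel '{"grip":[0,0,0,0,0,0,0],"travel":[[0.01,0,0],[0.008,0,0],[0.006,0,0],[0.006,0,0],[0.006,0,0],[0.006,0,0],[0,0,0]],"yaw":[0,0,0,0,0,0,0]}'; python3 look.py pics/d.png
```

```text
clock: 5.65
tcp_pos: [0.5577, -0.0353, 0.0652]
eef_rot: [0.986, 0.169, 0.0, -0.0]
ft_force: [-0.0, -0.0, -0.8]
width: 0.004
grasp_force: 0.0
jig [0.0003 0.0694] z 0.0652 w 0.003930160382908481 F [-0.  -0.  -0.8] t 5.65
yaw 19.430227561493062 -0.9999997609004224
```

View pics/d.png

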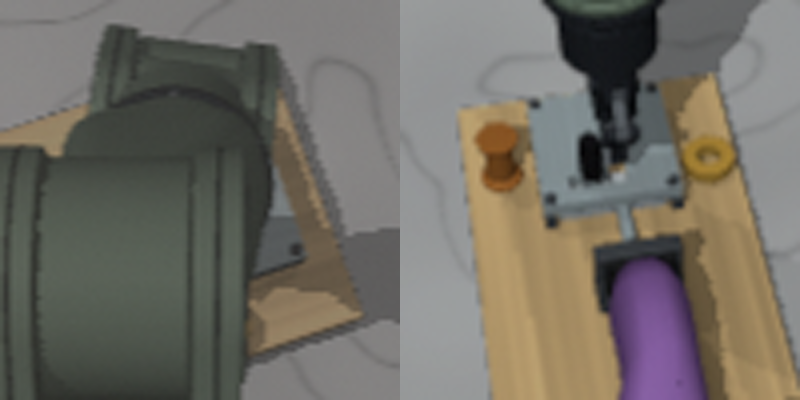

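The side view shows the knob moved into the short leg, at crop (590,158), with a few millimetres of slot left at (573,182). I'll keep pushing until the force rises.

```bash
python3 -m handwheel '{"grip":[0,0,0,0],"travel":[[0.004,0,0],[0.004,0,0],[0.003,0,0],[0,0,0]],"yaw":[0,0,0,0]}'; python3 -m handwheel '{"grip":[0,0,0],"travel":[[0.002,0,0],[0.002,0,0],[0,0,0]],"yaw":[0,0,0]}'; python3 st.py
```

```text
clock: 6.08
tcp_pos: [0.5676, -0.0317, 0.0653]
eef_rot: [0.986, 0.169, 0.0, -0.0]
ft_force: [-0.4, 0.8, 0.6]
width: -0.001
grasp_force: 0.0
clock: 6.33
tcp_pos: [0.5701, -0.0309, 0.0652]
eef_rot: [0.986, 0.168, -0.001, -0.0]
ft_force: [-7.0, -2.7, 3.9]
width: 0.003
grasp_force: 3.7
jig [0.0135 0.0694] z 0.0652 w 0.0029138131002521017 F [-7.  -2.7  3.9] t 6.3333
yaw 19.398917799791295 -0.9999973237825419
```

```bash
python3 -m handwheel '{"grip":[0,0],"travel":[[0.002,0,0],[0,0,0]],"yaw":[0,0]}'; python3 -m handwheel '{"grip":[0,0,0,0,0,0,0,0,0,0,0,0],"travel":[[-0.012,0,0],[-0.018,0,0],[-0.01,0,0],[0,0,-0.03],[0,0,-0.035],[0,0,-0.035],[0,0,-0.03],[-0.03,0.03,0],[-0.03,0.03,0],[-0.03,0.03,0],[-0.03,0.03,0],[0,0,0]],"yaw":[0,0,0,0,0,0,0,0,0,0,0,0]}'; python3 look.py pics/e.png
```

```text
clock: 6.5
tcp_pos: [0.5707, -0.0307, 0.0651]
eef_rot: [0.986, 0.168, -0.003, -0.0]
ft_force: [-15.4, -4.4, 10.3]
width: -0.001
grasp_force: 8.1
clock: 7.5
tcp_pos: [0.4595, -0.2012, 0.1958]
eef_rot: [0.986, 0.164, -0.001, 0.002]
ft_force: [-0.4, -1.4, 0.6]
width: 0.003
grasp_force: 0.0
jig [-0.1475 -0.0544] z 0.1958 w 0.0031020307784116906 F [-0.4 -1.4  0.6] t 7.5
yaw 18.861464817234033 -0.9999932197362945
```

View pics/e.png

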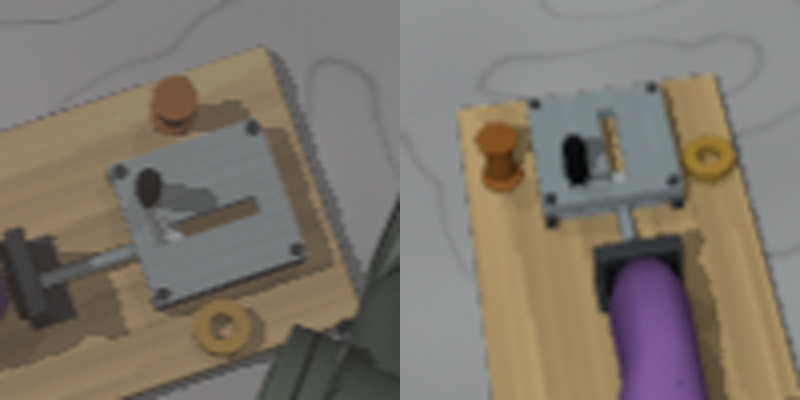

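Both views show the knob at the closed end of the short leg (top crop (148,185), side crop (577,160)) and the pad at the heel. The spool and eyelet roll haven't moved, and the hand is clear. I'll check the numbers, then hand in.

```bash
python3 - <<'E'
from h import *; import pickle
d=pickle.load(open('caps.pkl','rb'))
print(jig(ray(d['top'],(287,176.5),.074)),jig(ray(d['side'],(249.2,215),.074)))
E
python3 -m handwheel '{"grip":[0,0,0,0],"travel":[[0,0,-0.02],[0,0,0],[0,0,0],[0,0,0]],"yaw":[0,0,0,0]}'
```

```text
[0.03303585 0.06959668] [0.03394904 0.07641617]
clock: 7.93
tcp_pos: [0.4635, -0.1926, 0.2151]
eef_rot: [0.986, 0.169, 0.0, -0.0]
ft_force: [-0.6, -0.4, -0.1]
width: -0.002
grasp_force: 0.0
```

```bash
python3 -c "
from station import ticket; print(ticket.job_done())"
```

```text
the job is handed in; nothing more can be done
None
```

The heel clamp is closed and locked: the pin is at the end of the short leg (measured cross about 33–34 mm, run about 70 mm), the pad is at the last's heel, the hand is clear, and the job was handed in at about 8 s.

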